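# Free the stuck dish shuttle and lock it at its stop

### The job

The dish carriage on the microscope's loading rail is stuck in dried medium: push it along the rail towards the white end block until it breaks free, and on until it is fully home, resting firmly against the soft rubber stop hidden inside the block, without ramming the stop. Leave the carriage there, then swing the locking lever on the end block all the way over, away from the side it leans to. Do not disturb the dish, screwdriver and forceps that lie beside the rail.

Things in the scene. Friction and masses are not known exactly. Their poses are not given: they have to be found in the camera images.
- rail: the fixed aluminium rail, 120 mm wide, 500 mm long, 12 mm thick, flat on the table roughly across the robot's front; origin on the table, z up. The carriage travels along the rail's own +y axis, towards the end block. It starts in a gritty stretch (up to 45 mm left) where it moves in jerks of about 9 mm and needs 10 to 16 N; past that it is free.
- carriage: the black carriage plate on the rail, 110 mm wide, 100 mm long along y, top 48 mm above the table, with a fixed clear dish on it (top 61 mm) and an upright post at its rear (-y) edge. Axes as the rail's; origin at table level beneath the plate's centre. It slides only along y; once free it has about 3 N of friction and stays where it is left. The tongue on its front enters the end block.
- post (a point): centre of the upright post at the rear edge of the carriage: 34 mm wide across the rail, 14 mm thick along it, 46 mm tall, from 48 to 94 mm above the table; this point is at 71 mm. Its rear (-y) face is flush with the rear edge of the carriage plate, 7 mm behind this point, and is the face to push.
- end_block: the fixed white block at the far (+y) end of the rail, 110 mm across, 90 mm along the rail, top 72 mm above the table; origin under its middle on the rail plate, axes as the rail's. The rubber stop sits out of sight inside it, at a depth that differs each time over a range of 48 mm and cannot be told from the poses.
- bore (a point): centre of the bore's mouth in the end block's -y face, 26 mm above the table, where the carriage's tongue (tip 120 mm ahead of the carriage's origin) enters. The stop inside yields 1 mm per 3 N. Home means that the carriage stays pressed on it after letting go (1 N or more; friction holds it): push to about 9 to 11 N at the post. More than 15 N on the stop (18 N at the post) is ramming.
- lever_tip (a point): centre of the black ball, 26 mm across, on the end of the locking lever on top of the end block. The lever (10 mm rod) is 60 mm long from its pivot to this point; the pivot is 94 mm above the table on the rail's centre line, 12 mm beyond (+y of) the block's middle, its axis along the rail. The lever first leans to the rail's -x side (towards the robot) and swings over the top to the +x side.
- lever (a joint): angle of the locking lever: 0 leaning 0.5 rad from upright to the rail's -x side (unlocked), 1.0 leaning 0.5 rad to the +x side (locked, at its end). About 1 N at the ball moves it; it stays where it is left.
- dish: a loose, closed clear dish, 57 mm across, 14 mm high; origin under its centre; beside the rail. Leave alone.
- driver: a loose screwdriver, 150 mm long, lying beside the rail; leave alone.
- forceps: loose steel forceps, 120 mm long, 5 mm high, lying beside the rail; origin under the centre. Leave alone.

How it is judged:
On the way, in this order (a step that is already met when the one before it is completed fails the run):
1. the carriage is home: it presses on the hidden stop with more than 1 N for 0.3 s while the lever is still unlocked (contact force between carriage and end_block above 1 N and value of joint lever below 0.5 rad), for 0.3 s.
2. the lever is swung over (value of joint lever above 0.85 rad), for 0.2 s.
At the end, for the whole second after the job is handed in: the carriage rests still (under 5 mm/s) against the hidden stop, pressing on it with more than 1 N, and the lever is past 0.85 rad of its 1.0 rad swing (contact force between carriage and end_block above 1 N and value of joint lever above 0.85 rad and linear speed of carriage below 0.005 m/s); the robot touches nothing.
It fails at once if the stop is rammed: more than 15 N on it (contact force between carriage and end_block above 15 N).
It fails at once if the loose dish, screwdriver or forceps beside the rail is moved more than 30 mm (distance of any of dish, driver, forceps from where it was at the start of the episode above 0.03 m).
It also fails if it takes over 66 s, if anything falls off the work surface, if the arm or the gripper's body presses on something with over 40 N, if the wrist force passes 120 N, or if a joint passes its speed limit or range.

### The arm

A 7-joint arm with a two-finger parallel gripper is mounted at the origin on the work surface. World frame = base frame: x ahead of the robot, y to its left, z up, the work surface at z = 0. Lengths are in m, angles in rad, forces in N, time in s.
With the tool pointing down it reaches from about 0.4 to 0.875 m from the base axis. Payload 6.5 kg.
Tool frame: the origin (TCP) lies where the fingers leave the gripper's body, on its centre line; the fingertips stand 64 mm ahead of it and the grasp point (between the pads) lies 45 mm ahead of it (grip_depth is the distance from the TCP to the grasp point, in m); z points along the fingers, y is the line along which they close (so a half turn about z gives the same grasp; the last joint's range is limited). The gripper opens to 88 mm and grips with 3 to 60 N. Pads are 18 mm wide; open, the fingers measure 123 mm over their backs; the gripper's body (75 mm by 187 mm) begins 45 mm behind the grasp point.
Start: joints at [1.189, 0.536, -0.004, 1.538, 0.003, 1.067, -0.071], TCP at [0.202, -0.618, 0.303] pointing down, gripper open.
Joint ranges: [-2.7, 2.7], [-0.37, 2.16], [-1.27, 1.26], [0.24, 2.4], [-1.31, 4.45], [0.19, 1.91], [-2.76, 2.76]. Speed limits (rad/s): [2.39, 2.39, 3.14, 3.14, 3.14, 3.14, 3.14].

### API

Orientations are given as a rotation vector (axis times angle).
In Python, from rig import * gives the robot as it stands. The module is installed in compiled form; this text tells all that it offers.
- The arm moves only by the tool apply_moves, never from a script. Its argument "targets" is text: rows parted by semicolons, each of 5 numbers parted by spaces: the shift along the tool's x, y, z in m, then the turn about the tool's z in rad, then the opening, from 0 (shut) to 1 (fully open). In form: x y z twist fingers; .... A call has 1 to 12 rows; each row is the pose to reach, as a shift and turn from the pose commanded when the call began, along the tool's axes at that moment; what a row does not reach only later rows make up. A row lasts 1/10 s, in which the tool goes at most 50 mm and 8.59 degrees, less where a joint would pass 70% of its speed; a pose out of reach is approached as far as the arm can. A call with a gripper value outside its range is refused whole. The fingers move at their own pace and stop on an object; "grip_force" is the grip in N (left out, the last holds). Time passes only in rows, so rows that repeat a pose let the fingers close. It gives the time, the measured TCP pose, the force, the opening and the grip force at its end, in the units of the state.
- get_state(): the state, without advancing time (a new reading comes with each control period).
- grab_frame(name): name is "side" or "top"; returns the picture (400x640x3 uint8, red, green, blue); there is no depth.
- camera_model(name): a dict with "vfov" (degrees; the focal length in pixels is half the picture's height over the tangent of half this angle, whatever the lens; pixels are square), "cx", "cy" (the principal point, pixels), "k1" (the pictures are not rectified: a ray, as slopes to the right and down, at radius r is drawn at 1 + k1 r^2 times it, then the intrinsics apply), "xyz" and "attitude" of the camera in the world. Camera axes: x right, y up, looking along -z (the intrinsics and any distortion apply to the point x, -y, -z); pixel columns grow to the right and rows downward; lengths in m; the calibration is good to about 2 mm. A picture is of the moment at which its call begins. camera_model takes no time and is no camera call.
- finish_job(): hands the job in; it is judged then, once.
The state is a dict: "clock": time; "qpos": joint angles; "joint_vel": joint speeds; "joint_torque": joint torques, N m; "tool_pos": TCP position; "ee_rot": TCP orientation; "force": force on the tool from outside, world axes, zero at the start; "ft_torque": the same for the moment, N m; "width": finger opening in m; "grip_force": force on a finger pad.
Only numpy, scipy, OpenCV 4.12 (cv2) and the standard library are available. Lean on these libraries where they do the work, as an engineer would, in place of code of your own. Each camera call takes 0.05 s, during which the arm holds its last target. There are 200 camera calls.

## Working session

There is one attempt and no reset: what is moved stays moved. The work goes in short steps, Python scripts to look and compute and a tool call to move; the robot and the scene stay as the last step left them, time stands still between calls to the robot, and variables do not carry over. Pictures are saved under pics/ and viewed, at most 10 in all, crops included, and the job is handed in when it is done.

Besides the shell and the picture viewer there is one more tool, called after "Emit:" as name(argument=value, ...) on one line, values as JSON. apply_moves: Moves the arm, as the interface text tells. Its arguments: {"type":"object","properties":{"targets":{"type":"string"},"grip_force":{"type":"number"}},"required":["targets"]}

```bash
mkdir -p pics
python3 - <<'E'
from rig import *
import cv2
for n in("side","top"):
    cv2.imwrite(f"pics/{n}0.png",grab_frame(n)[:,:,::-1]); print(camera_model(n))
s=get_state();print({k:s[k] for k in("clock","tool_pos","ee_rot","force","width")})
E
```

```text
{'vfov': 51.4606298066024, 'cx': 324.51789190674685, 'cy': 200.72002361361845, 'k1': -0.07794658952599448, 'xyz': array([0.13104602, 0.4811924 , 0.59245255]), 'attitude': array([ 0.40632132, -1.1133043 , -2.18772715])}
{'vfov': 57.64475776796622, 'cx': 318.3844229139487, 'cy': 204.22926781811728, 'k1': -0.04277411443048211, 'xyz': array([ 0.44028614, -0.02194715,  0.75186521]), 'attitude': array([ 0.12628318, -0.12538439, -1.56071656])}
{'clock': 0.1, 'tool_pos': array([ 0.20171619, -0.61745691,  0.30194383]), 'ee_rot': array([-3.10102850e+00, -4.93819474e-01,  5.92715885e-04]), 'force': array([0.3264389 , 0.73691734, 0.37404553]), 'width': 0.08831164818829372}
```

View pics/side0.png

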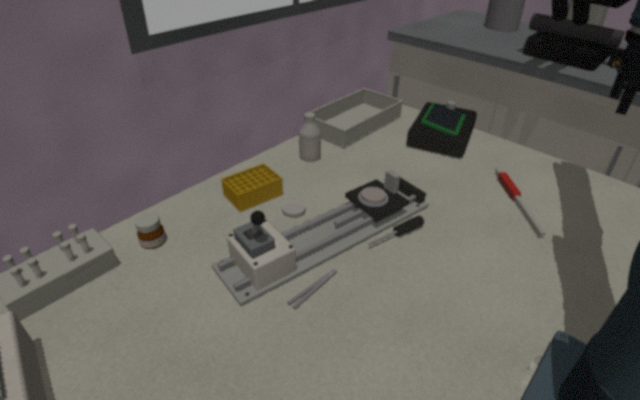

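View pics/top0.png

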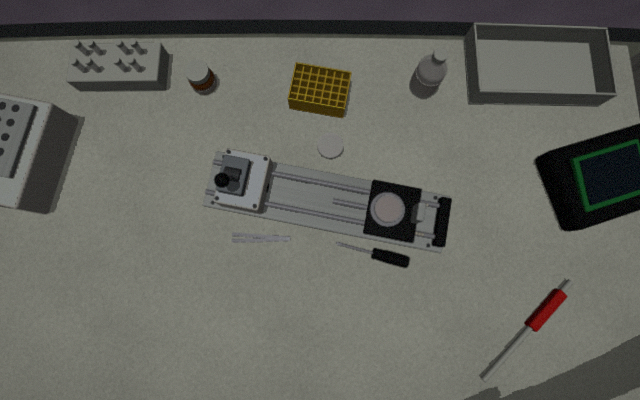

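The top view shows the end block at about (243,180), the lever ball at (222,180), the carriage at (393,209), the post at (420,212), and a black bar on the rail at (443,221). I'll zoom in.

Run:
```python
import cv2,numpy as np
t=cv2.imread("pics/top0.png");s=cv2.imread("pics/side0.png")
a=cv2.resize(t[140:260,195:465],None,fx=2.9,fy=2.9,interpolation=cv2.INTER_CUBIC)
b=cv2.resize(s[155:310,205:435],(400,270),interpolation=cv2.INTER_CUBIC)
b2=cv2.resize(s[165:235,335:435],(383,268),interpolation=cv2.INTER_CUBIC)
a=a[:320,:783]
o=np.zeros((a.shape[0]+270,783,3),np.uint8);o[:a.shape[0]]=a[:,:783];o[a.shape[0]:,:400]=b;o[a.shape[0]:a.shape[0]+268,400:783]=b2
o=np.clip(o.astype(float)*1.6,0,255).astype(np.uint8)
cv2.imwrite("pics/z0.png",o)
```

```text
(no output)
```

View pics/z0.png

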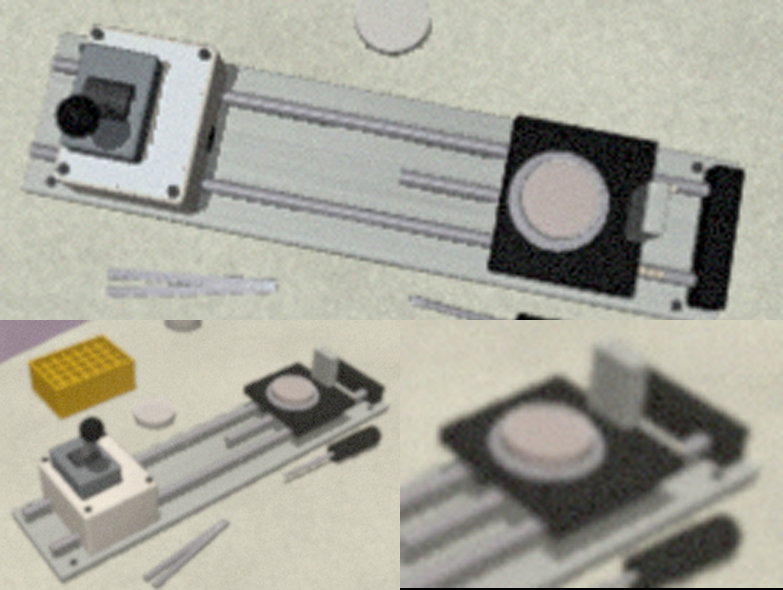

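The crop shows these features:
- **Carriage plate:** corners at (515,116), (657,143), (632,297) and (488,267).
- **Block top:** corners at about (75,30), (222,47), (190,205) and (60,190).
- **Ball:** at (77,117), leaning towards the robot.
- **Rear bar:** low, about 20 px behind the plate.

Next I'll work out the positions.

```bash
cat > h.py <<'E'
from rig import *
import numpy as np,cv2
from scipy.spatial.transform import Rotation as R
def ray(n,uv):
    m=camera_model(n);f=200/np.tan(np.radians(m["vfov"]/2))
    K=np.array([[f,0,m["cx"]],[0,f,m["cy"]],[0,0,1]])
    p=cv2.undistortPoints(np.array([[uv]],float),K,np.array([m["k1"],0,0,0.]))[0,0]
    return m["xyz"],R.from_rotvec(m["attitude"]).apply([p[0],-p[1],-1])
def plane(n,uv,z):
    o,d=ray(n,uv);return o+d*(z-o[2])/d[2]
def tri(a,b):
    o1,d1=ray("side",a);o2,d2=ray("top",b)
    t=np.linalg.lstsq(np.c_[d1,-d2],o2-o1,rcond=None)[0]
    p,q=o1+t[0]*d1,o2+t[1]*d2;return (p+q)/2,np.linalg.norm(p-q)
E
python3 - <<'E'
from h import *
np.set_printoptions(precision=4,suppress=True)
c=lambda u,v:((u+.5)/2.9+195-.5,(v+.5)/2.9+140-.5)
def fit(q,z):
    P=np.array([plane("top",c(*x),z)[:2] for x in q]);print(P.tolist())
    print("sides",[np.linalg.norm(P[i]-P[(i+1)%4]).round(4) for i in range(4)],"ctr",P.mean(0))
    return P
C=fit([(515,116),(657,143),(632,297),(488,267)],.048)
B=fit([(75,28),(222,47),(190,207),(60,190)],.072)
ax=C[0]-C[1]+C[3]-C[2];print("carr yaw of y",np.degrees(np.arctan2(ax[1],ax[0])))
d=B.mean(0)-C.mean(0);print("ctr line yaw",np.degrees(np.arctan2(d[1],d[0])),np.linalg.norm(d))
rl=[plane("top",c(*x),.012)[:2] for x in [(235,64),(515,100),(188,212),(488,267)]]
for e in (rl[0]-rl[1],rl[2]-rl[3]): print("edge yaw",np.degrees(np.arctan2(e[1],e[0])))
print("rear edge mid",(C[1]+C[2])/2)
print("ball",tri((257.5,217),c(77,117)),plane("top",c(77,117),.147))
print("post top",plane("top",c(655,205),.094))
print("bar",plane("top",c(712,165),.03),plane("top",c(690,305),.03))
a=R.from_rotvec(get_state()["ee_rot"]).as_matrix();print(a)
E
```

```text
[[0.60423557482549, -0.12783177235110527], [0.586075498328465, -0.22481624880958267], [0.4810977397201203, -0.20401812905722866], [0.500650898200807, -0.10796069543620115]]
sides [np.float64(0.0987), np.float64(0.107), np.float64(0.098), np.float64(0.1055)] ctr [ 0.543  -0.1662]
[[0.657524498855247, 0.17035451607044744], [0.6446743538655626, 0.07087395490573696], [0.5364940868575501, 0.08877215269446541], [0.5471647478183139, 0.17459159040491692]]
sides [np.float64(0.1003), np.float64(0.1097), np.float64(0.0865), np.float64(0.1104)] ctr [0.5965 0.1261]
carr yaw of y 78.9457592282996
ctr line yaw 79.63763954586528 0.29715134867547516
edge yaw 82.82526972624478
edge yaw 79.93776269805376
rear edge mid [ 0.5336 -0.2144]
ball (array([0.5772, 0.1432, 0.1523]), np.float64(0.0013349673086600435)) [0.579  0.1451 0.147 ]
post top [ 0.5365 -0.2087  0.094 ]
bar [ 0.5744 -0.2681  0.03  ] [ 0.4768 -0.2485  0.03  ]
[[ 0.9505  0.3106 -0.0006]
 [ 0.3106 -0.9505  0.0014]
 [-0.0001 -0.0015 -1.    ]]
```

Emit:
apply_moves(targets="0.035 -0.021 0 -0.09 0; 0.07 -0.041 0 -0.18 0; 0.106 -0.062 0 -0.27 0; 0.142 -0.083 0 -0.36 0; 0.177 -0.104 0.01 -0.45 0; 0.212 -0.124 0.02 -0.54 0; 0.248 -0.145 0.03 -0.63 0; 0.283 -0.166 0.04 -0.72 0; 0.319 -0.187 0.05 -0.81 0; 0.354 -0.208 0.06 -0.9 0; 0.389 -0.228 0.07 -0.99 0; 0.425 -0.249 0.08 -1.072 0")

```text
clock: 1.3
tool_pos: [0.5291, -0.248, 0.222]
ee_rot: [-2.412, -2.013, 0.001]
force: [0.7, -0.9, -0.5]
width: 0.0005
grip_force: 0.0
```

Run:
```python
from h import *
cv2.imwrite("pics/t1.png",cv2.resize(grab_frame("side")[:,:,::-1][110:260,300:460],None,fx=3,fy=3,interpolation=cv2.INTER_CUBIC))
s=get_state();print(s["clock"],s["tool_pos"],s["force"],s["width"]);print(R.from_rotvec(s["ee_rot"]).as_matrix().round(4))
```

```text
1.35 [ 0.53348871 -0.23997404  0.22093561] [3.18029369 5.468107   0.04547644] 0.0003630244335353
[[ 0.1664  0.9861  0.0021]
 [ 0.986  -0.1664  0.0058]
 [ 0.0061  0.0011 -1.    ]]
```

View pics/t1.png

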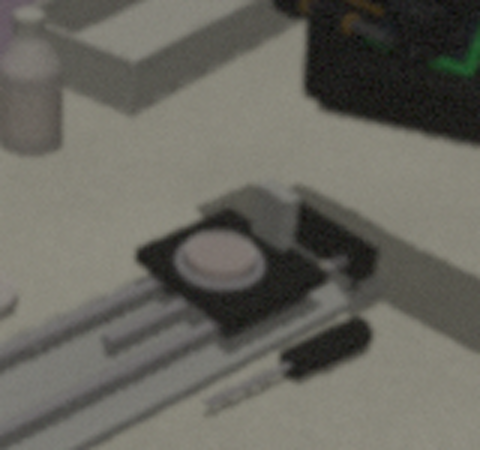

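The crop shows the post and the driver, but the gripper isn't visible where I expected it, so I'll check the full frame.

Run:
```python
from h import *
a=grab_frame("side")[:,:,::-1];b=grab_frame("top")[:,:,::-1]
cv2.imwrite("pics/t2.png",np.hstack([cv2.resize(a,(400,250),interpolation=cv2.INTER_AREA),cv2.resize(b,(400,250),interpolation=cv2.INTER_AREA)]))
s=get_state();print(s["clock"],s["tool_pos"],s["force"])
```

```text
1.45 [ 0.52983513 -0.24572916  0.22178905] [-0.1392734  -1.08438579  0.0418604 ]
```

View pics/t2.png

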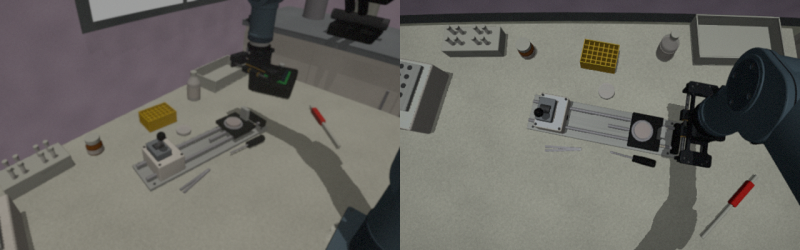

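```bash
cat >> h.py <<'E'
def proj(n,p):
    m=camera_model(n);f=200/np.tan(np.radians(m["vfov"]/2))
    q=R.from_rotvec(m["attitude"]).inv().apply(np.array(p)-m["xyz"]);x,y=q[0]/-q[2],-q[1]/-q[2]
    k=1+m["k1"]*(x*x+y*y);return np.array([f*x*k+m["cx"],f*y*k+m["cy"]]).round(1)
E
python3 - <<'E'
from h import *
p=[.53,-.2457,.2218]
for n in("side","top"): print(n,proj(n,p),proj(n,[.53,-.2457,.158]),proj(n,[.534,-.2155,.094]))
s=get_state();print(s["clock"],s["tool_pos"],s["force"],s["joint_vel"].round(3))
E
```

```text
side [410.  116.3] [406.2 142.9] [393.8 172.2]
top [469.  202.6] [453.4 208.9] [424.3 211.7]
1.45 [ 0.52983513 -0.24572916  0.22178905] [-0.1392734  -1.08438579  0.0418604 ] [ 0.05  -0.024  0.065  0.006  0.009  0.012  0.   ]
```

Emit:
apply_moves(targets="0 0 0.025 0 0; 0 0 0.05 0 0; 0 0 0.075 0 0; 0 0 0.09 0 0; 0 0 0.097 0 0; 0 0 0.097 0 0; 0 0 0.097 0 0; 0 0 0.097 0 0")

```text
clock: 2.25
tool_pos: [0.5291, -0.2495, 0.1268]
ee_rot: [2.414, 2.008, 0.001]
force: [-0.2, -0.4, 0.2]
width: 0.0002
grip_force: 0.0
```

Run:
```python
from h import *
b=grab_frame("top")[:,:,::-1];a=grab_frame("side")[:,:,::-1]
c=np.hstack([cv2.resize(b[150:270,350:510],(400,300)),cv2.resize(a[120:240,320:480],(400,300))])
cv2.imwrite("pics/t3.png",np.clip(c*1.6,0,255).astype(np.uint8))
s=get_state();print(s["clock"],s["tool_pos"],s["force"],R.from_rotvec(s["ee_rot"]).as_matrix()[:,0])
```

```text
2.35 [ 0.52898122 -0.24940631  0.12661123] [ 0.55601612 -0.5045841   0.46155962] [ 1.81982563e-01  9.83301653e-01 -4.52974251e-04]
```

View pics/t3.png

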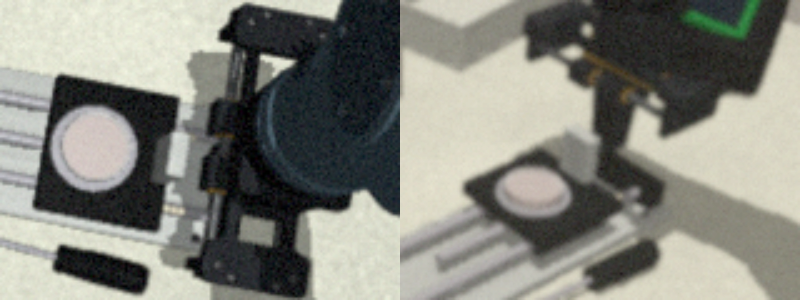

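The closed fingers stand behind the post, centred on it and clear of the bar. I'll start pushing.

Emit:
apply_moves(targets="0.01 0 0 0 0; 0.02 0 0 0 0; 0.024 0 0 0 0; 0.028 0 0 0 0; 0.032 0 0 0 0; 0.036 0 0 0 0; 0.04 0 0 0 0; 0.044 0 0 0 0; 0.048 0 0 0 0; 0.052 0 0 0 0; 0.056 0 0 0 0; 0.06 0 0 0 0")

```text
clock: 3.55
tool_pos: [0.5397, -0.1904, 0.126]
ee_rot: [2.414, 2.008, -0.0]
force: [-0.2, -3.0, 1.2]
width: 0.0003
grip_force: 1.7
```

Emit:
apply_moves(targets="0.005 0 0 0 0; 0.01 0 0 0 0; 0.015 0 0 0 0; 0.02 0 0 0 0; 0.025 0 0 0 0; 0.03 0 0 0 0; 0.035 0 0 0 0; 0.04 0 0 0 0; 0.045 0 0 0 0; 0.05 0 0 0 0; 0.055 0 0 0 0; 0.06 0 0 0 0")

```text
clock: 4.75
tool_pos: [0.5504, -0.1308, 0.1257]
ee_rot: [-2.415, -2.009, 0.0]
force: [2.3, -4.0, 0.2]
width: 0.0004
grip_force: 1.7
```

Run:
```python
from h import *
b=grab_frame("top")[:,:,::-1];a=grab_frame("side")[:,:,::-1]
c=np.hstack([cv2.resize(b[140:260,200:440],(480,240)),cv2.resize(a[150:290,240:420],(309,240))])
cv2.imwrite("pics/t4.png",np.clip(c*1.6,0,255).astype(np.uint8))
s=get_state();print(s["clock"],s["tool_pos"],s["force"])
print("proj of expected carriage centre +.059u*, top",proj("top",np.r_[s["tool_pos"][:2]+.059*np.array([.182,.983]),.048]))
```

```text
4.85 [ 0.55014207 -0.12962592  0.12551765] [ 0.07166106  0.63838681 -0.45479872]
proj of expected carriage centre +.059u*, top [344.1 201. ]
```

View pics/t4.png

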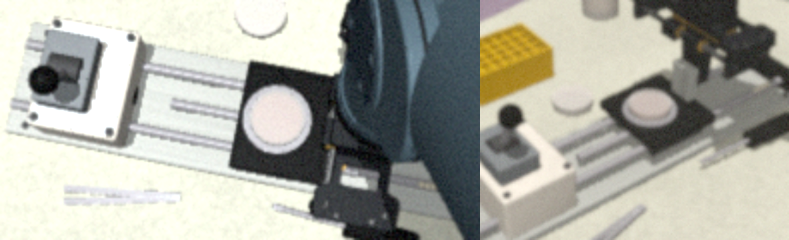

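The carriage follows freely with the dish and post intact, and the lever is still on the robot side. The tongue is about 34 mm short of the bore.

Emit:
apply_moves(targets="0.003 0 0 0 0; 0.006 0 0 0 0; 0.009 0 0 0 0; 0.012 0 0 0 0; 0.015 0 0 0 0; 0.018 0 0 0 0; 0.02 0 0 0 0; 0.022 0 0 0 0; 0.024 0 0 0 0; 0.026 0 0 0 0; 0.027 0 0 0 0; 0.028 0 0 0 0")

```text
clock: 6.05
tool_pos: [0.5553, -0.1035, 0.1256]
ee_rot: [-2.415, -2.009, 0.0]
force: [-2.4, -3.0, -1.9]
width: 0.0005
grip_force: 1.5
```

Emit:
apply_moves(targets="0.0004 0 0 0 0; 0.0008 0 0 0 0; 0.0012 0 0 0 0; 0.0016 0 0 0 0; 0.002 0 0 0 0; 0.0024 0 0 0 0; 0.0028 0 0 0 0; 0.0032 0 0 0 0; 0.0036 0 0 0 0; 0.004 0 0 0 0")

```text
clock: 7.05
tool_pos: [0.5561, -0.0997, 0.1257]
ee_rot: [-2.415, -2.009, 0.0]
force: [-2.8, -2.3, -2.5]
width: 0.0004
grip_force: 1.5
```

Emit:
apply_moves(targets="0.0005 0 0 0 0; 0.001 0 0 0 0; 0.0015 0 0 0 0; 0.002 0 0 0 0; 0.0025 0 0 0 0; 0.003 0 0 0 0; 0.0035 0 0 0 0; 0.004 0 0 0 0")

```text
clock: 7.85
tool_pos: [0.5569, -0.0957, 0.1257]
ee_rot: [2.415, 2.009, 0.0]
force: [-2.3, -3.2, -2.6]
width: 0.0002
grip_force: 1.5
```

Emit:
apply_moves(targets="0.0005 0 0 0 0; 0.001 0 0 0 0; 0.0015 0 0 0 0; 0.002 0 0 0 0; 0.0025 0 0 0 0; 0.003 0 0 0 0; 0.0035 0 0 0 0; 0.004 0 0 0 0")

```text
clock: 8.65
tool_pos: [0.5577, -0.0918, 0.1257]
ee_rot: [2.415, 2.009, 0.0]
force: [-1.7, -3.0, -1.4]
width: 0.0
grip_force: 1.5
```

Emit:
apply_moves(targets="0.0005 0 0 0 0; 0.001 0 0 0 0; 0.0015 0 0 0 0; 0.002 0 0 0 0; 0.0025 0 0 0 0; 0.003 0 0 0 0; 0.0035 0 0 0 0; 0.004 0 0 0 0")

```text
clock: 9.45
tool_pos: [0.5584, -0.0879, 0.1257]
ee_rot: [2.415, 2.009, 0.0]
force: [-0.2, -3.6, -1.9]
width: 0.0004
grip_force: 1.5
```

Emit:
apply_moves(targets="0.0005 0 0 0 0; 0.001 0 0 0 0; 0.0015 0 0 0 0; 0.002 0 0 0 0; 0.0025 0 0 0 0; 0.003 0 0 0 0; 0.0035 0 0 0 0; 0.004 0 0 0 0")

```text
clock: 10.25
tool_pos: [0.5592, -0.0839, 0.1257]
ee_rot: [2.415, 2.009, 0.0]
force: [-0.5, -3.7, -3.0]
width: 0.0003
grip_force: 1.5
```

Emit:
apply_moves(targets="0.0005 0 0 0 0; 0.001 0 0 0 0; 0.0015 0 0 0 0; 0.002 0 0 0 0; 0.0025 0 0 0 0; 0.003 0 0 0 0; 0.0035 0 0 0 0; 0.004 0 0 0 0")

```text
clock: 11.05
tool_pos: [0.5599, -0.08, 0.1257]
ee_rot: [2.415, 2.009, 0.0]
force: [0.9, -2.4, -2.6]
width: 0.0003
grip_force: 1.5
```

Emit:
apply_moves(targets="0.0005 0 0 0 0; 0.001 0 0 0 0; 0.0015 0 0 0 0; 0.002 0 0 0 0; 0.0025 0 0 0 0; 0.003 0 0 0 0; 0.0035 0 0 0 0; 0.004 0 0 0 0")

```text
clock: 11.85
tool_pos: [0.5606, -0.0761, 0.1258]
ee_rot: [2.415, 2.009, 0.0]
force: [2.2, -3.6, -1.6]
width: 0.0003
grip_force: 1.5
```

Emit:
apply_moves(targets="0.0005 0 0 0 0; 0.001 0 0 0 0; 0.0015 0 0 0 0; 0.002 0 0 0 0; 0.0025 0 0 0 0; 0.003 0 0 0 0; 0.0035 0 0 0 0; 0.004 0 0 0 0")

```text
clock: 12.65
tool_pos: [0.5614, -0.0721, 0.1258]
ee_rot: [2.415, 2.009, 0.0]
force: [1.8, -2.6, -1.8]
width: 0.0006
grip_force: 1.5
```

Emit:
apply_moves(targets="0.0005 0 0 0 0; 0.001 0 0 0 0; 0.0015 0 0 0 0; 0.002 0 0 0 0; 0.0025 0 0 0 0; 0.003 0 0 0 0; 0.0035 0 0 0 0; 0.004 0 0 0 0")

```text
clock: 13.45
tool_pos: [0.562, -0.0684, 0.1257]
ee_rot: [2.415, 2.009, -0.0]
force: [1.0, -4.0, 0.4]
width: 0.0002
grip_force: 2.1
```

Emit:
apply_moves(targets="0.0005 0 0 0 0; 0.001 0 0 0 0; 0.0015 0 0 0 0; 0.002 0 0 0 0")

```text
clock: 13.85
tool_pos: [0.5622, -0.0675, 0.1258]
ee_rot: [2.415, 2.007, -0.002]
force: [1.2, -6.6, -0.4]
width: 0.0003
grip_force: 3.3
```

Emit:
apply_moves(targets="0.0005 0 0 0 0; 0.001 0 0 0 0; 0.0015 0 0 0 0; 0.002 0 0 0 0")

```text
clock: 14.25
tool_pos: [0.5624, -0.0666, 0.1258]
ee_rot: [2.416, 2.006, -0.004]
force: [0.2, -10.1, 1.5]
width: 0.0006
grip_force: 4.5
```

Emit:
apply_moves(targets="0 0 0 0 0; 0 0 0 0 0; 0 0 0 0 0; 0 0 0 0 0; 0 0 0 0 0")

```text
clock: 14.75
tool_pos: [0.5624, -0.0665, 0.1258]
ee_rot: [2.416, 2.006, -0.003]
force: [0.2, -9.2, 1.8]
width: 0.0003
grip_force: 4.2
```

Emit:
apply_moves(targets="0.0003 0 0 0 0; 0.0006 0 0 0 0; 0.0006 0 0 0 0; 0.0006 0 0 0 0")

```text
clock: 15.15
tool_pos: [0.5624, -0.0663, 0.1258]
ee_rot: [2.416, 2.005, -0.004]
force: [1.0, -10.1, 1.4]
width: 0.0002
grip_force: 4.6
```

Emit:
apply_moves(targets="-0.002 0 0 0 0; -0.005 0 0 0 0; -0.01 0 0 0 0; -0.02 0 0 0 0; -0.03 0 0 0 0; -0.035 0 -0.02 0 0; -0.035 0 -0.05 0 0; -0.035 0 -0.09 0 0; -0.035 0 -0.12 0 0; -0.035 0 -0.14 0 0; -0.035 0 -0.14 0 0; -0.035 0 -0.14 0 0")

```text
clock: 16.35
tool_pos: [0.5561, -0.0987, 0.2653]
ee_rot: [-2.416, -2.008, 0.0]
force: [-1.2, -0.8, -0.7]
width: 0.0006
grip_force: 0.0
```

Run:
```python
from h import *
b=grab_frame("top")[:,:,::-1];a=grab_frame("side")[:,:,::-1]
c=np.hstack([cv2.resize(b[140:260,200:440],(480,240)),cv2.resize(a[150:290,240:420],(309,240))])
cv2.imwrite("pics/t5.png",np.clip(c*1.6,0,255).astype(np.uint8))
s=get_state();print(s["clock"],s["tool_pos"],s["force"],R.from_rotvec(s["ee_rot"]).as_matrix().round(3))
```

```text
16.45 [ 0.55556738 -0.0984125   0.26428751] [-0.35947244 -0.44119662 -0.88523067] [[ 0.182  0.983 -0.002]
 [ 0.983 -0.182  0.   ]
 [-0.    -0.002 -1.   ]]
```

View pics/t5.png

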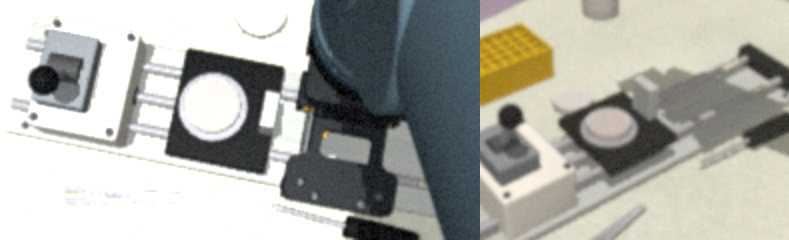

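The carriage stays against the stop after release, and the lever still leans towards the robot. I'll move to its robot side.

Emit:
apply_moves(targets="0.02 -0.01 0 0 0; 0.05 -0.025 0 0 0; 0.085 -0.04 0 0 0; 0.12 -0.055 0 0 0; 0.155 -0.07 0 0 0; 0.19 -0.08 0 0 0; 0.22 -0.081 0 0 0; 0.239 -0.081 0 0 0; 0.239 -0.081 0.025 0 0; 0.239 -0.081 0.05 0 0; 0.239 -0.081 0.07 0 0; 0.239 -0.081 0.07 0 0")

```text
clock: 17.65
tool_pos: [0.5179, 0.1508, 0.1921]
ee_rot: [-2.412, -2.008, 0.011]
force: [-0.5, 0.8, 0.5]
width: 0.0002
grip_force: 0.0
```

Run:
```python
from h import *
b=grab_frame("top")[:,:,::-1];a=grab_frame("side")[:,:,::-1]
c=np.hstack([cv2.resize(b[120:260,180:380],(400,280)),cv2.resize(a[130:270,160:360],(400,280))])
cv2.imwrite("pics/t6.png",np.clip(c*1.6,0,255).astype(np.uint8))
s=get_state();print(s["clock"],s["tool_pos"],s["force"])
```

```text
17.75 [0.51984768 0.15153124 0.19511514] [0.38929518 0.19612528 0.04782143]
```

View pics/t6.png

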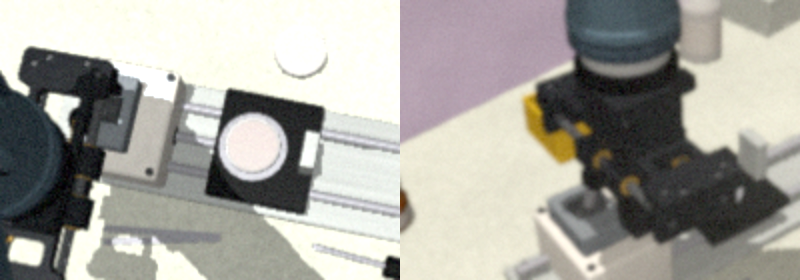

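The fingers stand on the robot side of the lever and aren't touching it. I'll swing it over now.

Emit:
apply_moves(targets="0 0.008 0 0 0; 0 0.016 0 0 0; 0 0.022 0 0 0; 0 0.027 0 0 0; 0 0.032 0 0 0; 0 0.037 0 0 0; 0 0.042 0 0 0; 0 0.047 0 0 0; 0 0.052 0 0 0; 0 0.057 0 0 0; 0 0.062 0 0 0; 0 0.067 0 0 0")

```text
clock: 18.95
tool_pos: [0.5867, 0.1393, 0.1957]
ee_rot: [2.415, 2.009, 0.0]
force: [-0.1, -0.3, 1.3]
width: 0.0007
grip_force: 0.6
```

Emit:
apply_moves(targets="0 0.0015 0 0 0; 0 0.003 0 0 0; 0 0.0045 0 0 0; 0 0.006 0 0 0")

```text
clock: 19.35
tool_pos: [0.5919, 0.1383, 0.1955]
ee_rot: [-2.415, -2.009, 0.001]
force: [-0.5, 0.4, -0.4]
width: 0.0006
grip_force: 0.5
```

Emit:
apply_moves(targets="0 0.001 0 0 0; 0 0.002 0 0 0; 0 0.003 0 0 0; 0 0.004 0 0 0")

```text
clock: 19.75
tool_pos: [0.596, 0.1376, 0.1956]
ee_rot: [-2.415, -2.009, 0.0]
force: [-0.9, -0.1, -0.9]
width: 0.0006
grip_force: 0.5
```

Emit:
apply_moves(targets="0 0.001 0 0 0; 0 0.002 0 0 0; 0 0.003 0 0 0")

```text
clock: 20.05
tool_pos: [0.599, 0.1371, 0.1957]
ee_rot: [-2.415, -2.009, 0.0]
force: [-0.7, 0.9, -0.6]
width: 0.0006
grip_force: 0.5
```

Emit:
apply_moves(targets="0 0.001 0 0 0; 0 0.002 0 0 0; 0 0.003 0 0 0; 0 0.004 0 0 0")

```text
clock: 20.45
tool_pos: [0.6029, 0.1364, 0.1957]
ee_rot: [-2.415, -2.009, 0.0]
force: [-2.5, 0.0, -1.1]
width: 0.0001
grip_force: 1.7
```

Emit:
apply_moves(targets="0 0.001 0 0 0; 0 0.002 0 0 0; 0 0.003 0 0 0; 0 0.003 0 0 0")

```text
clock: 20.85
tool_pos: [0.6034, 0.1364, 0.1955]
ee_rot: [-2.412, -2.009, 0.007]
force: [-10.3, -0.3, 5.2]
width: 0.0004
grip_force: 5.4
```

The lever is at its end stop: the force jumped to 10 N while the arm barely advanced. I'll back off, lift and look.

Emit:
apply_moves(targets="0 -0.005 0 0 0; 0 -0.02 0 0 0; 0 -0.05 0 0 0; 0 -0.09 0 0 0; 0 -0.11 -0.03 0 0; 0 -0.13 -0.07 0 0; 0 -0.15 -0.1 0 0; 0 -0.17 -0.1 0 0; 0 -0.17 -0.1 0 0; 0 -0.17 -0.1 0 0; 0 -0.17 -0.1 0 0; 0 -0.17 -0.1 0 0")

```text
clock: 22.05
tool_pos: [0.4394, 0.1664, 0.2952]
ee_rot: [-2.416, -2.008, 0.001]
force: [0.3, -0.8, -0.4]
width: 0.0004
grip_force: 0.0
```

Run:
```python
from h import *
b=grab_frame("top")[:,:,::-1];a=grab_frame("side")[:,:,::-1]
c=np.hstack([cv2.resize(b[120:260,180:380],(400,280)),cv2.resize(a[130:270,160:360],(400,280))])
cv2.imwrite("pics/t7.png",np.clip(c*1.6,0,255).astype(np.uint8))
s=get_state();print(s["clock"],s["tool_pos"],s["force"])
u=np.array([.182,.983]);v=np.array([.983,-.182]);p=np.array([.6,.137])
for n in("side","top"):print(n,proj(n,np.r_[p+.0288*v,.147]))
```

```text
22.15 [0.43910561 0.16654018 0.295256  ] [0.44478836 0.08385748 0.1502034 ]
side [243.5 204.1]
top [230.3 152.3]
```

View pics/t7.png

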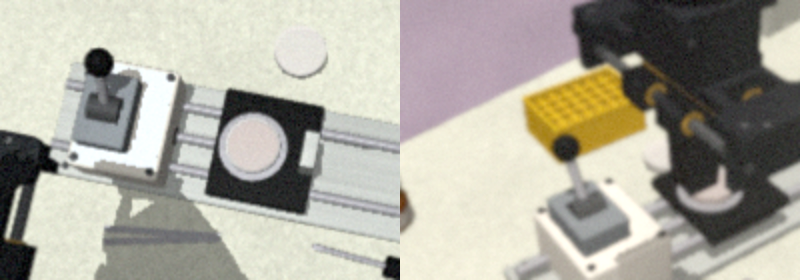

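The ball is at top (229,151), where the fully locked position projects (230,152). The carriage hasn't moved and the robot is clear of everything.

```bash
python3 -c "from rig import *;print(finish_job())"
```

```text
the job is handed in; nothing more can be done
None
```

The carriage is home against the rubber stop (pushed to about 10 N at the post), the lever is swung fully over, the dish, screwdriver and forceps were not touched, and the job is handed in at about 22 s; no verdict was returned.

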